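# Start a quick-thread hand nut and clamp a clevis under its strap

### The job

Clamp the clevis in the fixture: swing the steel strap over it until its slot closes round the stud, then run the hand nut down until the strap holds the clevis firmly. The nut is only resting on the end of the stud: turn it backwards (anticlockwise from above) until you feel it drop onto the thread, then forwards (clockwise) until it is tight; leave the nut level and let go.

Things in the scene. Friction and masses are not known exactly. Their poses are not given: they have to be found in the camera images.
- fixture: Clamping fixture fixed on the bench: aluminium plate 16 mm thick, covering x -82 to +52 and y -95 to +101 mm of its frame, with pivot post (0, -72), nest with clevis, and upright stud (0, +63) in a row along +y. Origin at its underside, z up. Rails and screws on the plate stand up to 30 mm above the bench.
- pivot (a point): Axis of the strap's pivot post, at the height of the strap's top face (47 mm above the bench).
- strap_swing (a joint): Swing of the strap about the upright pivot axis, rad: 0 = closed over the clevis with the stud in its slot (hard stop), growing as it swings open, anticlockwise from above, towards the fixture's -x side; at most 1.3. It stays where it is left; the joint rubs with about 0.22 N m (4 N at its pin).
- strap: Steel strap 12 mm thick, 38 mm wide (50 at its hooked end), 167 mm long from the pivot; its 37 mm slot, 135 mm out and open on the leading side, goes round the stud. A lift spring holds its underside 35 mm above the bench, 3 mm over the clevis; 2 N starts it down, 0.4 N per mm more, 6 mm at most. Frame on the pivot axis at bench level, y along the strap.
- strap_pin (a point): Top centre of the round upright finger pin on the strap (12 mm thick, 26 mm tall, its top 73 mm above the bench), 64 mm from the pivot axis.
- knob: Hand nut standing loose on the end of the stud: round fluted black head 57 mm across (25 to 40 mm above the nut's underside) on a plain steel boss 52 mm across; 42 mm tall, about 0.45 kg. Origin at the centre of its underside, z up. Three lugs hidden in its bore fit the stud's three right-hand thread starts; how they stand to them cannot be seen or read from any pose.
- stud (a point): Stud axis at the level of its thread ends, 57.5 mm above the bench. Turned back 0.25 to 1.3 rad, the nut drops about 6 mm into the thread entries (0.2 rad of play); turned forwards before that, or further back after, it meets stops. Then each rad clockwise lowers it 3.3 mm. Its underside is 2 mm below this point at first, 8 once dropped, 13.5 or a little more when tight.
- clevis_1: Forged clevis with its pin, 39 x 92 x 16 mm, lying loose in the nest under the strap. Origin at the middle of its underside, y along it towards the shank.
- nest (a point): Where the clevis' origin belongs, on top of the base plate (16 mm above the bench). The clevis is 16 mm high there. From the drop the nut is tight after about 1.8 to 2.4 rad; the last 3 mm press the strap down. About 0.6 N m by a firm pinch on the head tightens it, and the thread does not run back by itself.
Not all that is in view belongs to the job. There is more than one size of the knob; the job needs the smallest. Of the things that look like the clevis_1, the larger one is meant.

How it is judged (in metres and radians):
On the way:
1. the nut has dropped from the end of the stud onto its thread (z of knob in the frame of stud below -0.006 m and horizontal distance between knob and stud below 0.004 m), for 0.2 s.
At the end, for the whole second after the job is handed in: The strap is closed (swing under 0.06 rad), the nut sits level (within 0.1 rad) and centred (within 4 mm) on the stud and presses on the strap, and the strap presses on the clevis, each with more than 5 N; the clevis lies within 6 mm of its place in the nest; the nut is released and at rest (value of joint strap_swing below 0.06 rad and contact force between strap and clevis_1 above 5 N and contact force between knob and strap above 5 N and horizontal distance between knob and stud below 0.004 m and angle between knob's own z axis and vertical below 0.1 rad and distance between clevis_1 and nest below 0.006 m and linear speed of knob below 0.02 m/s); the robot touches nothing.
It also fails if it takes over 64 s, if anything falls off the work surface, if the arm or the gripper's body presses on something with over 40 N, if the wrist force passes 120 N, or if a joint passes its speed limit or range.

### The arm

A 6-joint arm with a two-finger parallel gripper is mounted at the origin on a cart in front of the work surface, level with it; the furniture and walls round the work are solid. World frame = base frame: x ahead of the robot, y to its left, z up, the work surface at z = 0. Lengths are in mm, angles in rad, forces in N, time in s.
With the tool pointing down it reaches from about 275 to 1000 mm from the base axis. Payload 8.4 kg.
Tool frame: the origin (TCP) lies at the centre of the arm's flange, where the gripper is bolted on; the fingertips stand 173 mm ahead of it and the grasp point (between the pads) lies 155 mm ahead of it; z points along the fingers, y is the direction in which the jaws open and shut (so a half turn about z gives the same grasp; the last joint's range is limited). The gripper opens to 85 mm and grips with 20 to 120 N. Pads are 22 mm wide; open, the fingers measure 114 mm over their backs; the gripper's body (76 mm by 85 mm) begins 54 mm behind the grasp point. The pads swing forward as they close: fully open they stand 13 mm farther back than shut.
Start: joints at [1.136, 0.353, 1.633, -0, 1.155, -0.002], TCP at [262.133, 567.376, 404.681] pointing down, gripper open.
Joint ranges: [-2.63, 2.63], [-0.92, 2.1], [0.06, 2.66], [-1.3, 4.44], [0, 2.69], [-3.02, 3.02]. Speed limits (rad/s): [2.22, 2.22, 2.79, 3.14, 3.14, 3.14].

### API

Orientations are given as [roll, pitch, yaw] about the fixed x, y, z axes, in that order (R = Rz(yaw) Ry(pitch) Rx(roll)).
In Python, from rig import sense, grab_frame, camera_model, sign_off gives the robot as it stands. The module is installed in compiled form; this text tells all that it offers.
- The arm moves only by the tool step_arm, never from a script. Its argument "commands" is a list of rows, each a list of 3 entries, a list of its own where there are three numbers: the shift along the tool's x, y, z in mm, then the turn about the tool's z in rad, then the opening, from 0 (shut) to 1 (fully open). A call has 1 to 20 rows; each row shifts and turns the pose as measured when the row begins, along the tool's axes as they then stand; what a row does not reach is not made up. A row lasts 1/8 s, in which the tool goes at most 62.5 mm and 10.7 degrees, less where a joint would pass 70% of its speed; a pose out of reach is approached as far as the arm can. A call with a gripper value outside its range is refused whole. The fingers move at their own pace and stop on an object; "force" is the grip in N (left out, the last holds). Time passes only in rows, so rows that do not move let the fingers close. It gives the time, the measured TCP pose, the force and the opening at its end, in the units of the state.
- sense(): the state, without advancing time (a new reading comes with each control period).
- grab_frame(name): name is "side" or "top"; returns the picture (384x512x3 uint8, blue, green, red); there is no depth.
- camera_model(name): a dict with "fx", "fy", "cx", "cy" (pixels), "dist" ([k1, k2, p1, p2, k3] as OpenCV has them; the pictures are not rectified), "R" (3x3) and "t" (3): a world point X has camera coordinates R X + t. Camera axes: x right, y down, z forward; pixel columns grow to the right and rows downward; lengths in mm; the calibration is good to about 2 mm. A picture is of the moment at which its call begins. camera_model takes no time and is no camera call.
- sign_off(): hands the job in, once; it reports no verdict.
The state is a dict: "clock": time; "qpos": joint angles; "qvel": joint speeds; "joint_efforts": joint torques, N m; "eef_pos": TCP position; "tcp_rot": TCP orientation; "contact_force": force on the tool from outside, world axes, zero at the start; "wrist_torque": the same for the moment, N m; "opening": opening from 0.0 (shut) to 1.0 (fully open).
Only numpy, scipy, OpenCV 4.12 (cv2) and the standard library are available. Lean on these libraries where they do the work, as an engineer would, in place of code of your own. Each camera call takes 0.05 s, during which the arm holds its last target. There are 200 camera calls.

## Working session

There is one attempt and no reset: what is moved stays moved. The work goes in short steps, Python scripts to look and compute and a tool call to move; the robot and the scene stay as the last step left them, time stands still between calls to the robot, and variables do not carry over. Pictures are saved under pics/ and viewed, about 8 in all and at most 12, crops included, and the job is handed in when it is done.

Besides the shell and the picture viewer there is one more tool, called after ">>>" by a JSON object that holds its "api" and its "payload". step_arm: Moves the arm, as the interface text tells. Its arguments: {"type":"object","properties":{"commands":{"type":"array","items":{"type":"array"}},"force":{"type":"number"}},"required":["commands"]}

```bash
mkdir -p pics; ls
python3 - <<'E'
from rig import *
import cv2, numpy as np
np.set_printoptions(precision=3,suppress=True)
for n in("top","side"):
    cv2.imwrite(f"pics/{n}0.png",grab_frame(n)); m=camera_model(n)
    print(n,m["fx"],m["fy"],m["cx"],m["cy"],m["dist"],"C",-np.array(m["R"]).T@np.array(m["t"])); print(np.array(m["R"]))
s=sense(); print(s)
E
```

```text
pics
top 467.81137483088435 467.81137483088435 253.96650933473381 196.41159128254284 [-0.143  0.     0.     0.     0.   ] C [330.672   5.847 911.444]
[[-0.006 -1.    -0.024]
 [-0.981  0.011 -0.191]
 [ 0.192  0.023 -0.981]]
side 433.0639474977035 433.0639474977035 254.64815406418026 188.41199233326407 [-0.116  0.     0.     0.     0.   ] C [ 168.541 -609.387  546.543]
[[ 0.878 -0.479  0.026]
 [-0.238 -0.481 -0.844]
 [ 0.416  0.734 -0.536]]
{'clock': 0.1, 'qpos': array([ 1.136,  0.354,  1.634, -0.   ,  1.155, -0.002]), 'qvel': array([-0.001, -0.002, -0.002, -0.   , -0.   ,  0.   ]), 'joint_efforts': array([  0.001, -60.636, -34.282,   0.   ,   0.004,   0.   ]), 'eef_pos': array([262.041, 567.196, 404.041]), 'tcp_rot': array([-3.14 ,  0.   ,  2.709]), 'contact_force': array([-0.253, -0.497, -0.341]), 'wrist_torque': array([-0.001, -0.003, -0.016]), 'opening': 0.9946220641677892}
```

View pics/top0.png

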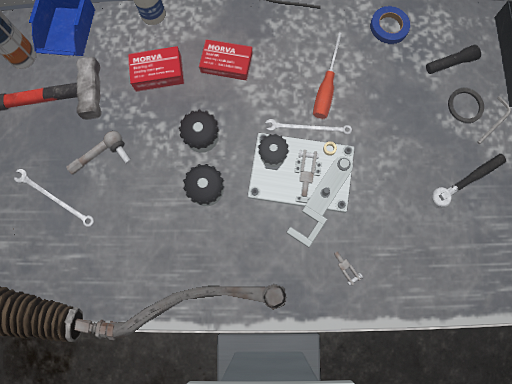

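View pics/side0.png

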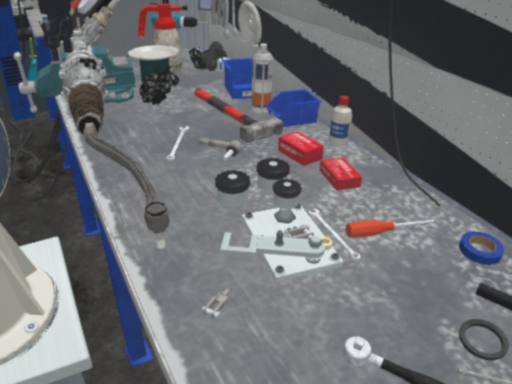

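The top view shows a light plate with the strap pivot near (344,164). The strap is swung open to (305,230), and the finger pin is near (325,192). Candidate nuts are (273,149) on the stud, and (198,129) and (203,184) loose and larger. The first is the smallest and sits on the fixture. Candidate clevises are (307,175) in the nest, which is larger, and (347,267) loose and smaller. I'll confirm with an enlarged crop.

```bash
cat > h.py <<'E'
from rig import *
import cv2, numpy as np
np.set_printoptions(precision=2,suppress=True)
def ray(n,p):
    m=camera_model(n);K=np.array([[m["fx"],0,m["cx"]],[0,m["fy"],m["cy"]],[0,0,1]])
    u=cv2.undistortPoints(np.array([[p]],float),K,np.array(m["dist"],float))[0,0]
    R=np.array(m["R"]);return -R.T@np.array(m["t"]),R.T@np.array([u[0],u[1],1])
def onz(n,p,z):
    C,d=ray(n,p);return (C+d*(z-C[2])/d[2])
def proj(n,X):
    m=camera_model(n);K=np.array([[m["fx"],0,m["cx"]],[0,m["fy"],m["cy"]],[0,0,1]])
    return cv2.projectPoints(np.array(X,float).reshape(-1,1,3),cv2.Rodrigues(np.array(m["R"],float))[0],np.array(m["t"],float),K,np.array(m["dist"],float))[0].reshape(-1,2)
E
python3 - <<'E'
import cv2,numpy as np
a=cv2.imread("pics/top0.png")[115:255,235:375];b=cv2.imread("pics/side0.png")[165:285,210:350]
a=cv2.resize(a,None,fx=4,fy=4,interpolation=3)[:,:];b=cv2.resize(b,(0,0),fx=4,fy=4,interpolation=3)
cv2.imwrite("pics/c0.png",a);cv2.imwrite("pics/c1.png",b)
E
```

```text
(no output)
```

View pics/c0.png

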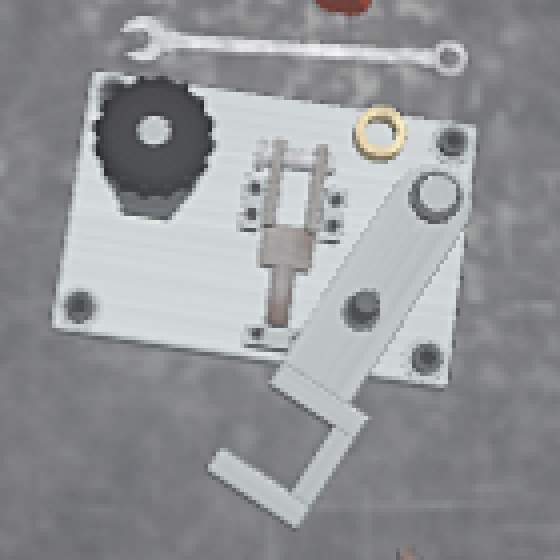

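View pics/c1.png

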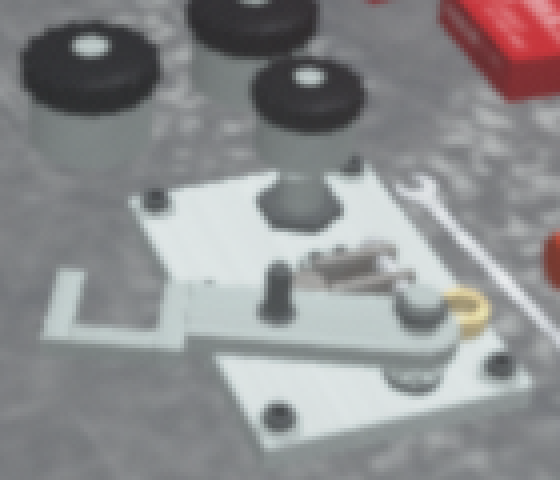

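Run:
```python
from h import *
T=lambda x,y:(x/4+235,y/4+115)
S=lambda x,y:(x/4+210,y/4+165)
F=np.array([[52,101],[52,-95],[-82,-95],[-82,101]],float)
W=np.array([onz("top",T(*c),16)[:2] for c in[(92,72),(478,125),(447,386),(52,326)]])
fc,wc=F.mean(0),W.mean(0);H=(F-fc).T@(W-wc);U,_,V=np.linalg.svd(H);R=V.T@U.T
t=wc-R@fc;yaw=np.arctan2(R[1,0],R[0,0]);print("fixture",t,yaw,"resid",(F@R.T+t-W).round(1).tolist())
def tri(a,b):
    C1,d1=ray("top",a);C2,d2=ray("side",b)
    s=np.linalg.lstsq(np.c_[d1,-d2],C2-C1,rcond=None)[0];p,q=C1+s[0]*d1,C2+s[1]*d2
    return (p+q)/2,np.linalg.norm(p-q)
for n,f in(("pivot",(0,-72)),("stud",(0,63)),("nest",(0,0))):print(n,R@f+t)
print("knobcap",tri(T(154,130),S(309,76)))
print("pin",tri(T(365,300),S(281,265)))
print("pivot cap",tri(T(439,193),S(422,292)))
print("knob on z97.5",onz("top",T(154,130),97.5),onz("side",S(309,76),97.5))
print("pin on z73",onz("top",T(365,300),73),onz("side",S(281,265),73))
# strap: edges on z47; hook corners
for c in[(272,383),(367,415),(210,458),(300,527)]:print(onz("top",T(*c),47))
```

```text
fixture [569.23 -73.49] -0.15936015610865742 resid [[1.4, 0.4], [0.1, -0.5], [-0.4, -0.9], [-1.1, 1.0]]
pivot [ 557.8  -144.58]
stud [579.22 -11.29]
nest [569.23 -73.49]
knobcap (array([579.69, -11.61,  99.34]), np.float64(1.7130089340697467))
pin (array([ 505.8 , -107.55,   75.07]), np.float64(2.9761171166645357))
pivot cap (array([ 557.18, -144.83,   67.99]), np.float64(1.5008683972501775))
knob on z97.5 [579.43 -11.3   97.5 ] [582.35  -9.18  97.5 ]
pin on z73 [ 504.83 -107.21   73.  ] [ 508.87 -105.54   73.  ]
[471.07 -65.72  47.  ]
[ 455.44 -109.72   47.  ]
[436.12 -36.05  47.  ]
[403.6  -77.02  47.  ]
```

The crop shows the nut cap at (273.5,147.5), the pivot cap at (345,163), the pin at (326,190) and the nest clevis at (306,178). The fixture fit puts the stud at about (579,-11), the pivot at (558,-145) and the pin at (506,-107), so the swing is about 1.11 rad. First I'll align the tool (tool x = world y, tool y = world x) and travel towards the pin.

>>> {"api": "step_arm", "payload": {"commands": [[[0, 0, 0], 0.163, 0.45], [[0, 0, 0], 0.163, 0.45], [[0, 0, 0], 0.163, 0.45], [[0, 0, 0], 0.163, 0.45], [[0, 0, 0], 0.163, 0.45], [[0, 0, 0], 0.163, 0.45], [[0, 0, 0], 0.163, 0.45], [[-48, 17, 0], 0, 0.45], [[-48, 17, 0], 0, 0.45], [[-48, 17, 0], 0, 0.45], [[-48, 17, 0], 0, 0.45], [[-48, 17, 0], 0, 0.45], [[-48, 17, 0], 0, 0.45], [[-48, 17, 0], 0, 0.45], [[-48, 17, 0], 0, 0.45], [[-48, 17, 0], 0, 0.45], [[-48, 17, 0], 0, 0.45], [[-48, 17, 0], 0, 0.45], [[-48, 17, 0], 0, 0.45]], "force": 40}}

```text
clock: 2.48
eef_pos: [444.6, -33.2, 402.4]
tcp_rot: [-3.139, 0.008, 1.535]
contact_force: [0.6, -0.1, 0.2]
opening: 0.452
```

>>> {"api": "step_arm", "payload": {"commands": [[[-25, 21, 0], -0.036, 0.45], [[-25, 21, 0], 0, 0.45], [[-24, 19, 0], 0, 0.45], [[0, 0, 40], 0, 0.45], [[0, 0, 40], 0, 0.45], [[0, 0, 40], 0, 0.45], [[0, 0, 0], 0, 0.45]]}}

```text
clock: 3.35
eef_pos: [506.2, -116.2, 279.2]
tcp_rot: [-3.139, 0.008, 1.566]
contact_force: [0.3, 0.4, 0.2]
opening: 0.449
```

>>> {"api": "step_arm", "payload": {"commands": [[[9, 0, 0], 0, 0.45], [[0, 0, 25], 0, 0.45], [[0, 0, 24], 0, 0.45], [[0, 0, 0], 0, 0.45]]}}

```text
clock: 3.85
eef_pos: [509.2, -106.2, 235.7]
tcp_rot: [3.135, 0.01, 1.566]
contact_force: [0.5, 0.0, 1.0]
opening: 0.451
```

Run:
```python
from h import *
print(sense()["eef_pos"],sense()["contact_force"])
a=grab_frame("side")[165:285,210:350];cv2.imwrite("pics/c2.png",cv2.resize(a,(0,0),fx=4,fy=4,interpolation=3))
```

```text
[ 509.2  -106.22  235.72] [0.48 0.   0.96]
```

View pics/c2.png

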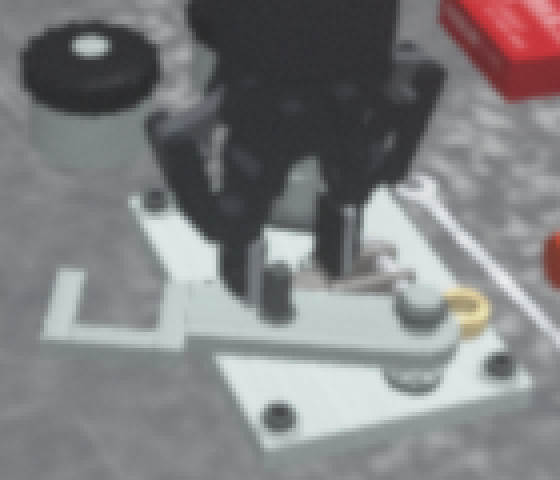

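The pin stands between the fingers at crop (280,270), nearer the left finger. I'll shift about 5 mm, go lower and grip.

>>> {"api": "step_arm", "payload": {"commands": [[[1, -5, 0], 0, 0.45], [[0, 0, 9], 0, 0.45], [[0, 0, 0], 0, 0], [[0, 0, 0], 0, 0], [[0, 0, 0], 0, 0], [[0, 0, 0], 0, 0], [[0, 0, 0], 0, 0]], "force": 40}}

```text
clock: 4.78
eef_pos: [504.7, -105.0, 230.4]
tcp_rot: [3.132, 0.01, 1.565]
contact_force: [-1.8, 0.1, 3.0]
opening: 0.119
```

>>> {"api": "step_arm", "payload": {"commands": [[[5.5, 4.5, 0], 0, 0], [[5, 5, 0], 0, 0], [[4.3, 5.5, 0], 0, 0], [[3.9, 5.9, 0], 0, 0], [[3, 6.3, 0], 0, 0], [[2.4, 6.6, 0], 0, 0], [[0, 0, 0], 0, 0]]}}

```text
clock: 5.65
eef_pos: [534.0, -80.1, 227.7]
tcp_rot: [-3.132, 0.009, 1.564]
contact_force: [-0.0, 0.8, 2.7]
opening: 0.113
```

>>> {"api": "step_arm", "payload": {"commands": [[[0.8, 7, -0.5], 0, 0], [[0.5, 7, -0.5], 0, 0], [[0, 7, -0.5], 0, 0], [[-0.2, 7, -0.5], 0, 0], [[-0.6, 6, 0], 0, 0], [[0, 0, 0], 0, 0]]}}

```text
clock: 6.4
eef_pos: [555.9, -75.6, 227.5]
tcp_rot: [-3.092, -0.0, 1.561]
contact_force: [0.6, -0.8, 2.8]
opening: 0.119
```

Run:
```python
from h import *
s=sense();print(s["qpos"],s["contact_force"],s["wrist_torque"],s["tcp_rot"],s["eef_pos"])
f=grab_frame("top");print(f.shape)
b=grab_frame("side")[165:285,210:350];a=f[115:235,235:375]
cv2.imwrite("pics/c3.png",cv2.resize(np.hstack([a,b]),(0,0),fx=2.8,fy=2.8,interpolation=3))
```

```text
[-0.14  0.49  1.88 -0.01  0.81 -0.12] [ 0.61 -0.77  2.78] [-0.14 -0.35 -0.09] [-3.09 -0.    1.56] [555.94 -75.62 227.47]
(384, 512, 3)
```

View pics/c3.png

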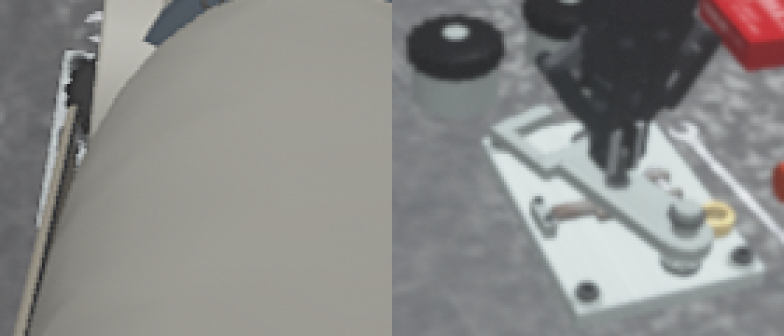

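The side view shows the strap partly closed, with the hook short of the nut and about 0.3 rad left to swing. I'll use fewer, larger rows to limit wrist sag.

>>> {"api": "step_arm", "payload": {"commands": [[[-2, 12, -0.5], 0, 0], [[-3, 9, 0], 0, 0]]}}

```text
clock: 6.75
eef_pos: [571.5, -76.6, 226.8]
tcp_rot: [-3.073, -0.01, 1.555]
contact_force: [-20.6, 25.5, 32.4]
opening: 0.119
```

>>> {"api": "step_arm", "payload": {"commands": [[[0, 0, 0], 0, 0]]}}

```text
clock: 6.88
eef_pos: [571.5, -75.6, 227.2]
tcp_rot: [-3.073, -0.012, 1.555]
contact_force: [1.4, -3.0, 2.2]
opening: 0.115
```

Run:
```python
from h import *
s=sense();print(s["qpos"],s["contact_force"],s["wrist_torque"],s["tcp_rot"],s["eef_pos"])
b=grab_frame("side")[155:285,200:350]
cv2.imwrite("pics/c4.png",cv2.resize(b,(0,0),fx=4.5,fy=4.5,interpolation=3))
```

```text
[-0.14  0.52  1.84  0.    0.85 -0.12] [ 1.35 -3.02  2.25] [-0.52 -0.42 -0.17] [-3.07 -0.01  1.55] [571.53 -75.62 227.17]
```

View pics/c4.png

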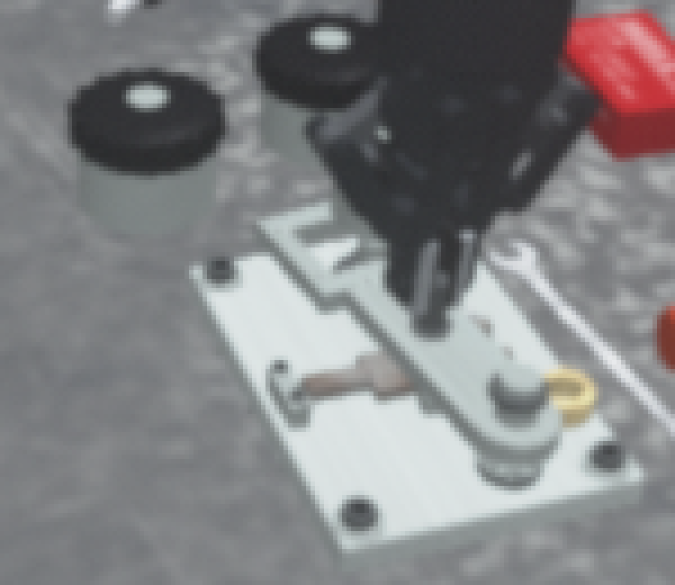

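Run:
```python
from h import *
S=lambda x,y:(x/4.5+200,y/4.5+155)
P=np.array([557.8,-144.6]);corr=np.array([-3,-1.6])*0
for n,c,z in(("pin base",(432,328),47),("hook front L",(258,222),47),("neck inner",(325,298),47)):
    w=onz("side",S(*c),z)[:2];d=w-P;print(n,w,np.hypot(*d),"ang",np.arctan2(d[1],d[0])-1.411)
pc=np.array([10.2,63.2]);
print(proj("side",[*(P+pc),47])*1, [(a-np.array([200,155]))*4.5 for a in proj("side",[*(P+pc),47])])
for sw in (0,.05,.1,.15,.2):
    th=1.411+sw;d=np.array([np.cos(th),np.sin(th)]);n=np.array([-d[1],d[0]])
    X=[[*(P+64*d),47],[*(P+167*d+n*19),47],[*(P+167*d+n*-31),47]]
    print(sw,((proj("side",X)-[200,155])*4.5).tolist())
```

```text
pin base [559.6  -82.62] 62.00714381173177 ang 0.13069682938188687
hook front L [532.05  18.85] 165.46206959191835 ang 0.31605980107102605
neck inner [530.03 -44.16] 104.20633776946188 ang 0.4295867331302654
[[299.34 226.31]] [array([447.04, 320.92])]
0 [[447.0276917471115, 320.94622529828746], [317.0733200788869, 198.63127852250318], [416.4446803928459, 180.92243268858167]]
0.05 [[440.20697814942713, 322.46382959842344], [301.09406894083844, 202.98195459147576], [398.8882891902082, 182.34290600604615]]
0.1 [[433.5397388560268, 324.20189039318075], [285.44813278659274, 207.82620090161228], [381.50662813529834, 184.26206641399347]]
0.15 [[427.0405163348047, 326.15777184139677], [270.1639368630478, 213.16272920797417], [364.3256592364611, 186.68031257392747]]
0.2 [[420.7237082530273, 328.3284480397855], [255.27046868719475, 218.98983580227775], [347.3716682703748, 189.5978503736568]]
```

The hook is around the stud base and the swing is about 0.14 rad. I need about 9 mm more at the pin.

>>> {"api": "step_arm", "payload": {"commands": [[[0, 12, -0.5], 0, 0], [[0, 4, 0], 0, 0]]}}

```text
clock: 7.18
eef_pos: [583.7, -75.6, 226.7]
tcp_rot: [-3.059, -0.012, 1.555]
contact_force: [-14.2, 1.0, 18.7]
opening: 0.117
```

>>> {"api": "step_arm", "payload": {"commands": [[[0, 0, 0], 0, 0.4], [[0, 0, 0], 0, 0.4], [[0, 0, 0], 0, 0.4], [[0, 0, -25], 0, 0.4], [[0, 0, -25], 0, 0.4], [[0, 0, -25], 0, 0.4], [[-25, 6, 0], 0, 0], [[-25, 6, 0], 0, 0], [[-22, 6, 0], 0, 0], [[0, 0, 0], 0, 0]]}}

```text
clock: 8.43
eef_pos: [609.8, -153.3, 300.3]
tcp_rot: [-3.065, -0.01, 1.556]
contact_force: [0.2, 1.0, -0.6]
opening: -0.005
```

Run:
```python
from h import *
s=sense();print(s["contact_force"],s["tcp_rot"],s["eef_pos"])
b=grab_frame("side")[155:285,200:350]
cv2.imwrite("pics/c5.png",cv2.resize(b,(0,0),fx=4.5,fy=4.5,interpolation=3))
```

```text
[ 0.2   0.97 -0.63] [-3.06 -0.01  1.56] [ 609.76 -153.27  300.25]
```

View pics/c5.png

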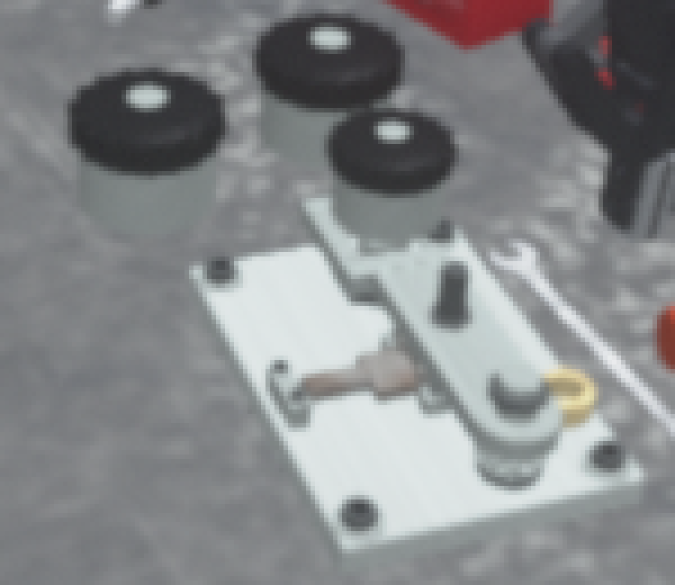

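The strap now lies along the fixture with its slot under the nut, and the pin base is at crop (452,322), as predicted for closed. The tool has picked up a tilt of about 0.08 rad. I'll press the shut fingers against the fixed pivot post to bring it upright.

>>> {"api": "step_arm", "payload": {"commands": [[[6, 6, 0], 0, 0], [[0, 0, 25], 0, 0], [[0, 0, 25], 0, 0], [[0, 0, 17], 0, 0], [[0, 0, 0], 0, 0]]}}

```text
clock: 9.1
eef_pos: [611.5, -141.9, 230.8]
tcp_rot: [-3.064, -0.012, 1.558]
contact_force: [0.0, 0.4, 0.7]
opening: 0.001
```

>>> {"api": "step_arm", "payload": {"commands": [[[-3, -5, 0], 0, 0], [[0, -5, 0], 0, 0], [[0, -5, 0], 0, 0]]}}

```text
clock: 9.48
eef_pos: [596.7, -144.8, 233.9]
tcp_rot: [-3.067, -0.011, 1.558]
contact_force: [-0.6, 0.1, 0.2]
opening: 0.001
```

>>> {"api": "step_arm", "payload": {"commands": [[[0, 0, 5], 0, 0], [[0, -5, 0.5], 0, 0], [[0, -5, 0.5], 0, 0], [[0, -5, 0.5], 0, 0]]}}

```text
clock: 9.98
eef_pos: [585.9, -144.9, 230.5]
tcp_rot: [-3.086, -0.01, 1.557]
contact_force: [19.1, 3.5, -15.4]
opening: -0.0
```

>>> {"api": "step_arm", "payload": {"commands": [[[0, -5, 0], 0, 0], [[0, -5, 0], 0, 0], [[0, -5, 0], 0, 0]]}}

```text
clock: 10.35
eef_pos: [578.2, -145.1, 233.6]
tcp_rot: [-3.112, -0.007, 1.556]
contact_force: [18.2, 1.1, -13.0]
opening: -0.001
```

>>> {"api": "step_arm", "payload": {"commands": [[[0, -5, 1], 0, 0], [[0, -5, 1], 0, 0], [[0, -5, 0.5], 0, 0], [[0, -2, 0], 0, 0]]}}

```text
clock: 10.85
eef_pos: [572.4, -144.8, 234.4]
tcp_rot: [3.133, -0.004, 1.553]
contact_force: [5.7, -0.9, -4.4]
opening: -0.005
```

>>> {"api": "step_arm", "payload": {"commands": [[[0, 8, 0], 0, 0], [[0, 0, -25], 0, 0], [[0, 0, -25], 0, 0], [[0, 0, -25], 0, 1], [[33, 0, 0], 0, 1], [[33, 0, 0], 0, 1], [[33, 0, 0], 0, 1], [[30, 0, 0], 0, 1], [[0, 0, 0], 0, 1], [[0, 0, 0], 0, 1]]}}

```text
clock: 12.1
eef_pos: [580.9, -13.6, 311.3]
tcp_rot: [-3.139, -0.004, 1.552]
contact_force: [-0.3, -0.0, 0.5]
opening: 1.003
```

Run:
```python
from h import *
s=sense();R=cv2
from scipy.spatial.transform import Rotation as Q
z=Q.from_euler("xyz",s["tcp_rot"]).as_matrix()
print(s["contact_force"],s["qpos"],s["eef_pos"],s["opening"],"\n",z.T,"grasp",s["eef_pos"]+150*z[:,2])
```

```text
[-0.35 -0.03  0.53] [-0.03  0.39  1.81  0.    0.94 -0.01] [580.86 -13.63 311.32] 1.0032469971549711 
 [[ 0.02  1.    0.  ]
 [ 1.   -0.02 -0.  ]
 [-0.    0.   -1.  ]] grasp [580.54 -13.07 161.33]
```

>>> {"api": "step_arm", "payload": {"commands": [[[2, -1.2, 0], 0, 1], [[0, 0, 25], 0, 1], [[0, 0, 25], 0, 1], [[0, 0, 20], 0, 1], [[0, 0, 0], 0, 1]]}}

```text
clock: 12.72
eef_pos: [579.5, -15.1, 240.0]
tcp_rot: [-3.14, -0.003, 1.548]
contact_force: [-0.1, -0.7, -0.3]
opening: 0.996
```

>>> {"api": "step_arm", "payload": {"commands": [[[3.5, 0, 3], -0.02, 1], [[0, 0, 0], 0, 1]]}}

```text
clock: 12.98
eef_pos: [580.1, -12.0, 238.1]
tcp_rot: [-3.141, -0.003, 1.568]
contact_force: [0.0, -1.2, -0.2]
opening: 0.998
```

>>> {"api": "step_arm", "payload": {"commands": [[[0, 0, 0], 0, 0.3], [[0, 0, 0], 0, 0.3], [[0, 0, 0], 0, 0.3], [[0, 0, 0], 0, 0.3]], "force": 40}}

```text
clock: 13.48
eef_pos: [580.4, -12.0, 239.6]
tcp_rot: [3.14, -0.003, 1.568]
contact_force: [0.2, -0.6, -1.1]
opening: 0.652
```

>>> {"api": "step_arm", "payload": {"commands": [[[0, 0, 1.5], -0.12, 0.3], [[0, 0, 1.5], -0.12, 0.3], [[0, 0, 1.5], -0.12, 0.3]]}}

```text
clock: 13.85
eef_pos: [581.1, -11.8, 237.4]
tcp_rot: [3.137, -0.002, 1.937]
contact_force: [-3.0, -0.7, -2.6]
opening: 0.653
```

>>> {"api": "step_arm", "payload": {"commands": [[[0, 0, 2], -0.12, 0.3], [[0, 0, 2], -0.12, 0.3]]}}

```text
clock: 14.1
eef_pos: [580.9, -11.5, 235.6]
tcp_rot: [3.136, -0.003, 2.18]
contact_force: [-7.1, 7.7, 16.8]
opening: 0.65
```

>>> {"api": "step_arm", "payload": {"commands": [[[0, 0, 1.5], -0.12, 0.3], [[0, 0, 1.5], -0.12, 0.3]]}}

```text
clock: 14.35
eef_pos: [579.8, -10.6, 233.8]
tcp_rot: [3.135, -0.007, 2.422]
contact_force: [-4.4, 0.8, 11.4]
opening: 0.649
```

>>> {"api": "step_arm", "payload": {"commands": [[[0, 0, 1.5], -0.12, 0.3], [[0, 0, 1.5], -0.12, 0.3]]}}

```text
clock: 14.6
eef_pos: [578.4, -10.3, 232.4]
tcp_rot: [3.133, -0.01, 2.663]
contact_force: [-9.4, 4.5, 13.3]
opening: 0.657
```

>>> {"api": "step_arm", "payload": {"commands": [[[0, 0, 1.5], -0.1, 0.3], [[0, 0, 1.5], -0.1, 0.3]]}}

```text
clock: 14.85
eef_pos: [577.3, -10.3, 231.3]
tcp_rot: [3.131, -0.011, 2.864]
contact_force: [-11.8, -0.9, 24.0]
opening: 0.65
```

Run:
```python
from h import *
s=sense();print(s["contact_force"],s["wrist_torque"],s["qpos"],s["tcp_rot"],s["eef_pos"])
b=grab_frame("side")[155:255,220:345]
cv2.imwrite("pics/c6.png",cv2.resize(b,(0,0),fx=5,fy=5,interpolation=3))
```

```text
[-11.84  -0.92  24.  ] [-0.49  1.84 -1.36] [-0.02  0.5   1.86  0.02  0.79 -1.33] [ 3.13 -0.01  2.86] [577.25 -10.3  231.26]
```

View pics/c6.png

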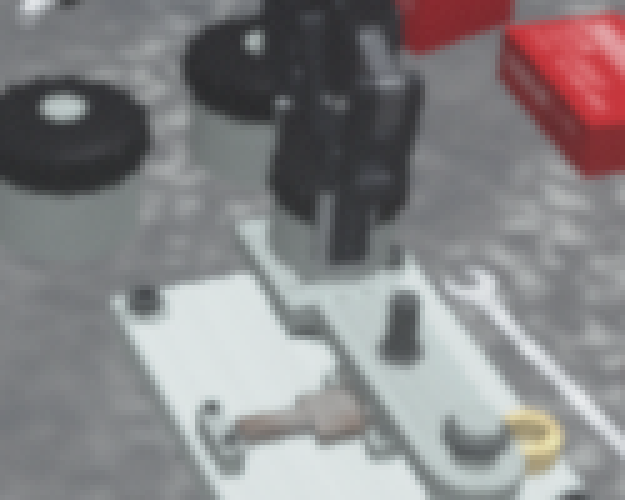

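The boss bottom is now near the strap, at px (286,211) against 208.3 before. That is about 6 mm lower, and the turning torque has risen to a stop, so the nut has dropped. Now I'll turn forward with a firmer grip.

>>> {"api": "step_arm", "payload": {"commands": [[[0, 0, 0], 0, 0.3], [[-1.5, 0.5, 0.3], 0.12, 0.3], [[0, 0, 0.3], 0.12, 0.3], [[0, 0, 0.5], 0.15, 0.3], [[0, 0, 0.5], 0.15, 0.3]], "force": 80}}

```text
clock: 15.52
eef_pos: [577.8, -9.1, 230.9]
tcp_rot: [3.139, -0.019, 2.314]
contact_force: [-0.5, 6.4, 0.3]
opening: 0.64
```

Run:
```python
from h import *
s=sense();print(s["contact_force"],s["wrist_torque"],s["qpos"],s["tcp_rot"],s["eef_pos"])
```

```text
[-0.46  6.39  0.35] [1.02 0.08 0.17] [-0.02  0.5   1.86  0.02  0.79 -0.78] [ 3.14 -0.02  2.31] [577.78  -9.11 230.94]
```

>>> {"api": "step_arm", "payload": {"commands": [[[0, 0, 0.7], 0.15, 0.3], [[0, 0, 0.7], 0.15, 0.3], [[0, 0, 0.7], 0.15, 0.3], [[0, 0, 0.7], 0.15, 0.3], [[0, 0, 0.7], 0.15, 0.3]]}}

```text
clock: 16.15
eef_pos: [580.1, -6.8, 228.4]
tcp_rot: [-3.137, -0.018, 1.541]
contact_force: [0.6, -0.7, 0.1]
opening: 0.639
```

Run:
```python
from h import *
s=sense();print(s["contact_force"],s["wrist_torque"],s["qpos"],s["tcp_rot"],s["eef_pos"])
```

```text
[ 0.62 -0.73  0.12] [-0.15 -0.36  0.06] [-0.02  0.51  1.86  0.03  0.78 -0.01] [-3.14 -0.02  1.54] [580.11  -6.76 228.38]
```

The thread is taking up, but the grip has drifted about 7 mm off-centre along the pads. I'll re-centre and regrip.

>>> {"api": "step_arm", "payload": {"commands": [[[0, 0, 0], 0, 1], [[0, 0, 0], 0, 1], [[0, 0, 0], 0, 1], [[-4, 0, 0], 0, 1], [[-3, 0, 0], 0, 1], [[0, 0, 0], 0, 1]]}}

```text
clock: 16.9
eef_pos: [580.0, -14.4, 228.1]
tcp_rot: [-3.137, -0.018, 1.55]
contact_force: [-0.7, 0.6, -0.3]
opening: 0.998
```

>>> {"api": "step_arm", "payload": {"commands": [[[0, 0, 0], 0, 0.3], [[0, 0, 0], 0, 0.3], [[0, 0, 0], 0, 0.3], [[0, 0, 0], 0, 0.3], [[0, 0, 0.5], 0.12, 0.3], [[0, 0, 0.5], 0.12, 0.3], [[0, 0, 0.5], 0.12, 0.3]], "force": 100}}

```text
clock: 17.77
eef_pos: [580.3, -14.3, 227.7]
tcp_rot: [-3.133, -0.015, 1.18]
contact_force: [0.5, 0.6, 2.3]
opening: 0.641
```

Run:
```python
from h import *
s=sense();print(s["contact_force"],s["wrist_torque"],s["qpos"],s["tcp_rot"],s["eef_pos"],s["opening"])
```

```text
[0.49 0.56 2.33] [ 0.13 -0.09  0.03] [-0.03  0.51  1.86  0.02  0.78  0.34] [-3.13 -0.02  1.18] [580.34 -14.34 227.68] 0.6410209575252899
```

>>> {"api": "step_arm", "payload": {"commands": [[[0, 0, 0.6], 0.12, 0.3], [[0, 0, 0.6], 0.12, 0.3], [[0, 0, 0.6], 0.12, 0.3]]}}

```text
clock: 18.15
eef_pos: [580.6, -14.2, 227.4]
tcp_rot: [-3.129, -0.011, 0.81]
contact_force: [-4.2, -0.3, 8.8]
opening: 0.636
```

Run:
```python
from h import *
s=sense();print(s["contact_force"],s["wrist_torque"],s["qpos"],s["tcp_rot"],s["eef_pos"],s["opening"])
```

```text
[-4.24 -0.26  8.81] [-0.17  0.58  0.43] [-0.03  0.51  1.86  0.02  0.78  0.71] [-3.13 -0.01  0.81] [580.62 -14.16 227.38] 0.6360901400232367
```

>>> {"api": "step_arm", "payload": {"commands": [[[0, 0, 0.5], 0.12, 0.3], [[0, 0, 0.5], 0.12, 0.3], [[0, 0, 0.5], 0.12, 0.3]]}}

```text
clock: 18.52
eef_pos: [580.0, -13.7, 226.8]
tcp_rot: [-3.127, -0.004, 0.445]
contact_force: [-3.2, 2.8, 7.4]
opening: 0.637
```

Run:
```python
from h import *
s=sense();print(s["contact_force"],s["wrist_torque"],s["qpos"],s["tcp_rot"],s["eef_pos"],s["opening"])
```

```text
[-3.24  2.76  7.39] [-0.44  0.15  1.51] [-0.03  0.51  1.86  0.02  0.78  1.08] [-3.13 -0.    0.45] [580.03 -13.66 226.83] 0.6366712842468952
```

>>> {"api": "step_arm", "payload": {"commands": [[[0, 0, 0.3], 0.12, 0.3], [[0, 0, 0.3], 0.12, 0.3]]}}

```text
clock: 18.77
eef_pos: [579.7, -12.8, 226.5]
tcp_rot: [-3.129, 0.001, 0.207]
contact_force: [-1.9, 4.7, 3.9]
opening: 0.638
```

Run:
```python
from h import *
s=sense();print(s["contact_force"],s["wrist_torque"],s["qpos"],s["tcp_rot"],s["eef_pos"],s["opening"])
```

```text
[-1.86  4.67  3.89] [-0.84 -0.14  2.01] [-0.03  0.51  1.86  0.02  0.78  1.32] [-3.13  0.    0.21] [579.67 -12.8  226.51] 0.638361631866921
```

The torque is 2 N·m, so the nut is tight. I'll release, retract and check.

>>> {"api": "step_arm", "payload": {"commands": [[[0, 0, 0], 0, 1], [[0, 0, 0], 0, 1], [[0, 0, 0], 0, 1], [[0, 0, 0], 0, 1], [[0, 0, -20], 0, 1], [[0, 0, -25], 0, 1], [[0, 0, -30], 0, 1], [[0, 0, -40], 0, 1], [[0, -40, -20], 0, 1], [[0, -50, 0], 0, 1], [[0, -50, 0], 0, 1], [[0, -50, 0], 0, 1], [[0, 0, 0], 0, 1]]}}

```text
clock: 20.4
eef_pos: [539.6, 175.0, 368.8]
tcp_rot: [-3.127, -0.0, 0.209]
contact_force: [-0.1, -0.6, -0.5]
opening: 1.0
```

Run:
```python
from h import *
s=sense();print(s["contact_force"],s["tcp_rot"],s["eef_pos"],s["opening"])
b=grab_frame("side")[155:275,210:350];a=grab_frame("top")[110:230,235:375]
cv2.imwrite("pics/c7.png",cv2.resize(np.vstack([b,a]),(0,0),fx=2.5,fy=2.5,interpolation=3) if 0 else cv2.resize(np.hstack([a,b]),(0,0),fx=2.85,fy=2.85,interpolation=3))
```

```text
[-0.13 -0.59 -0.47] [-3.13 -0.    0.21] [539.64 175.   368.79] 0.999934603912904
```

View pics/c7.png

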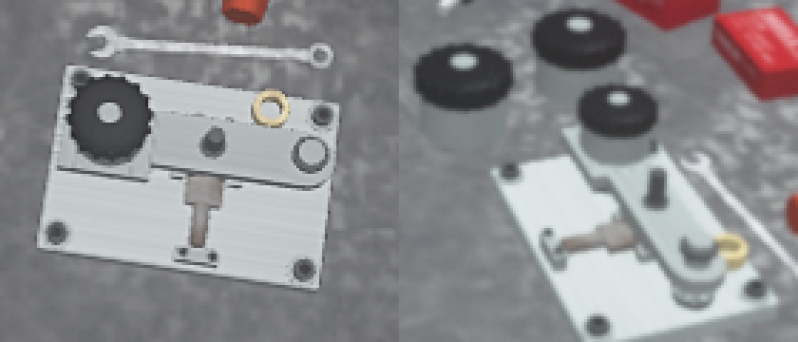

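Top view: the strap lies along the fixture under the nut (cap at crop (109,112)), with the pin at (213,132) and the pivot at (310,153). The clevis is still in its nest at (203,195). A numeric check is next.

Run:
```python
from h import *
k=2.85
T=lambda x,y:(x/k+235,y/k+110)
S=lambda x,y:((x-399)/k+210,y/k+155)
def tri(a,b):
    C1,d1=ray("top",a);C2,d2=ray("side",b)
    s=np.linalg.lstsq(np.c_[d1,-d2],C2-C1,rcond=None)[0];p,q=C1+s[0]*d1,C2+s[1]*d2
    return (p+q)/2
print("cap",tri(T(109,112),S(619,98)), "was 579.69,-11.61,99.34")
print("cap top ray z86",onz("top",T(109,112),86))
P=np.array([557.8,-144.6])
for n,w in (("tri",tri(T(214,132),S(657,173))[:2]),("top",onz("top",T(214,132),71)[:2])):
    d=w-P;print("pin",n,w,"r",np.hypot(*d),"swing",np.arctan2(d[1],d[0])-1.411)
# strap front/rear edge slope on z45 in top view
for a,b in(((152,110),(300,130)),((58,168),(148,178)),((150,165),(310,187))):
    u,v=onz("top",T(*a),45)[:2],onz("top",T(*b),45)[:2];d=u-v;print("edge swing",np.arctan2(d[1],d[0])-1.411)
```

```text
cap [580.42 -11.45  86.42] was 579.69,-11.61,99.34
cap top ray z86 [579.51 -11.02  86.  ]
pin tri [569.66 -79.74] r 65.940015115719 swing -0.021023016743112244
pin top [569.64 -79.74] r 65.92786848213025 swing -0.020827555669592046
edge swing 0.01001884290471744
edge swing 0.03380488853690844
edge swing 0.008540744721460491
```

```bash
python3 -c "
from rig import *
print(sign_off(), sense()['clock'])"
```

```text
the job is handed in; nothing more can be done
the job is handed in; nothing more can be done
```

The clevis is clamped and the job is handed in; sign-off gives no verdict. The arm clock was about 20.5 s.

I swung the strap shut by its pin. I then turned the nut back about 1.3 rad, until it dropped about 6 mm and met its stop. Finally I ran it forward about 2.6 rad, with one re-centring regrip, until the wrist read 2 N·m. I let go and moved the arm clear.

**Last checks**
- **Nut:** it is about 12.9 mm lower than at the start (about 11.5 was expected when tight) and within about 1 mm of the stud axis. It looks level.
- **Strap:** the swing measures between -0.02 and 0.03 rad from the pin and strap edges, so it is closed.
- **Clevis:** it still looks to be in its nest. I judged this by eye in the top picture and did not measure it.
- **Robot:** it touches nothing, with a contact-force reading below 1 N.
- **Not checked:** the clamping forces can't be read directly, so they are inferred from the 2 N·m torque and the nut's drop.

**What went wrong on the way**
- **Tilt:** pushing the strap tilted the tool by about 0.08 rad. I took this out by pressing the shut fingers against the fixed pivot post.
- **Drift:** the grip slid about 7 mm off-centre while turning forward, which is why I regripped.

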